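# Uncover the sample-store temperature logger

### The arm

A 6-joint arm with a two-finger parallel gripper is mounted at the origin on the work surface. World frame = base frame: x ahead of the robot, y to its left, z up, the work surface at z = 0. Lengths are in m, angles in rad, forces in N, time in s.
With the tool pointing down it reaches from about 0.425 to 0.95 m from the base axis. Payload 3.5 kg.
Tool frame: the origin (TCP) lies on the centre line of the jaws, within the pads' length; the fingertips stand 14 mm ahead of it and the grasp point (between the pads) lies 5 mm behind it (ctrl.finger_overhang is the distance from the TCP to the fingertips, in m); z points along the fingers, y is the line along which they close (so a half turn about z gives the same grasp; the last joint's range is limited). The gripper opens to 85 mm and grips with 20 to 120 N. Pads are 22 mm wide; open, the fingers measure 114 mm over their backs; the gripper's body (76 mm by 85 mm) begins 54 mm behind the grasp point. The pads swing forward as they close: fully open they stand 13 mm farther back than shut.
Start: joints at [-1.411, 0.286, 1.577, -0, 1.279, -0.15], TCP at [0.206, -0.643, 0.245] pointing down, gripper open.
Joint ranges: [-2.77, 2.77], [-0.9, 2.22], [0.21, 2.48], [-1.53, 4.67], [0.24, 2.81], [-2.84, 2.84]. Speed limits (rad/s): [2.79, 2.79, 3.14, 3.14, 3.14, 3.14].

### API

Orientations are given as a unit quaternion [x, y, z, w].
In Python, from plant import ctrl gives the robot as it stands.
- The arm moves only by the tool send_rows, never from a script. Its argument "moves" is text: rows parted by semicolons, each of 7 numbers parted by spaces: the turn, a rotation vector about the tool's x, y, z in units of 360 degrees (1.0 is 360 degrees), then the shift along the tool's x, y, z in units of 20 cm (1.0 is 20 cm), then the gripper's target within -1 to 1 (fully open at 1, half-way at 0, shut at -1). A call has 1 to 12 rows; each row is the pose to reach, as a shift and turn from the pose commanded when the call began, along the tool's axes at that moment, turning the shorter way round; what a row does not reach only later rows make up. A row lasts 1/8 s, in which the tool goes at most 62.5 mm and 10.7 degrees, less where a joint would pass 70% of its speed; a pose out of reach is approached as far as the arm can. A call with a number of a shift or a turn outside -1 to 1 is refused whole. A call with a gripper value outside its range is refused whole. The fingers move at their own pace and stop on an object; "newtons" is the grip in N (left out, the last holds). Time passes only in rows, so rows that repeat a pose let the fingers close. It gives the time, the measured TCP pose, the force, the opening and the grip force at its end, in the units of the state.
- ctrl.get_state(): the state, without advancing time (a new reading comes with each control period).
- ctrl.read_camera(name): name is "scene" or "top" or "wrist"; returns a dict with "image" (480x640x3 uint8, red, green, blue), "fovy" (degrees; the focal length in pixels is half the picture's height over the tangent of half this angle, whatever the lens; pixels are square), "cx", "cy" (the principal point, pixels), "extrinsics" (4x4, takes a point from camera to world coordinates). Camera axes: x right, y up, looking along -z (the intrinsics and any distortion apply to the point x, -y, -z); pixel columns grow to the right and rows downward; lengths in m; the calibration is good to about 2 mm. A picture is of the moment at which its call begins. There is no depth.
- ctrl.sign_off(): hands the job in; it is judged then, once.
The state is a dict: "time": time; "qpos": joint angles; "dq": joint speeds; "joint_efforts": joint torques, N m; "eef_pos": TCP position; "tcp_rot": TCP orientation; "contact_force": force on the tool from outside, world axes, zero at the start; "wrist_torque": the same for the moment, N m; "opening": opening from 0.0 (shut) to 1.0 (fully open); "finger_force": force on a finger pad.
Only numpy, scipy, OpenCV 4.12 (cv2) and the standard library are available. Lean on these libraries where they do the work, as an engineer would, in place of code of your own. Each camera call takes 0.05 s, during which the arm holds its last target. There are 200 camera calls.

### The job

The batteries in the temperature logger under the blue cover are due for changing: take the blue cover by its grip, lift it up off its two pins and lay it flat, grip upwards, on the floor of the orange tray. Lower it into the tray rather than dropping it, let go of it, and leave the other logger's green cover on.

Things in the scene. Friction and masses are not known exactly. Their poses are not given: they have to be found in the camera images.
- blue_cover: Loose blue plastic plate, 136 (x) by 102 (y) by 5 mm, 0.11-0.23 kg. In its middle a solid upright grip rib, 60 mm long along x, 18 mm thick along y, top 43 mm above the plate's underside: pinch it across y. Two 14 mm through holes at x = +-50 mm, y = 0. Origin: centre of the underside; z up. It starts resting on its logger's rim, pins through the holes, nothing clips it down.
- blue_logger: Open white housing under the blue cover, fixed to the bench: 130 (x) by 96 (y) mm, rim 50 mm above the bench. Upright steel pins, 8 mm diameter, at x = +-50 mm, y = 0, tips 66 mm above the bench (11 mm above the seated plate). Origin: centre of its underside, on the bench; z up. The two loggers and the tray stand in any order, left to right.
- tray: Loose open orange tray standing on the bench, empty, 0.9 kg: 240 (x) by 200 (y) mm outside, walls 4 mm thick and 22 mm high, inner floor 4 mm above the bench. The cover fits flat in it at any yaw. Origin: centre of its underside; z up.
- green_cover: Green cover of the other logger, same shape and size as the blue one, seated in the same way on an identical fixed housing: it must stay on. Origin: centre of the underside; z up. Around the work also stand a cheese block, a tub and a jar, up to 100 mm tall, which play no part.
Mind the look-alikes: they are no part of the job. Several things have the shape of the blue_cover; the one meant has the colours described above.

How it is judged:
By the outcome, as a careful person would: the job done as asked, in the order asked, and still so for the second after the job is handed in, with the robot touching nothing.
It also fails if it takes over 40 s, if anything falls off the work surface, if the arm or the gripper's body presses on something with over 40 N, if the wrist force passes 120 N, or if a joint passes its speed limit or range.

## Working session

There is one attempt and no reset: what is moved stays moved. The work goes in short steps, Python scripts to look and compute and a tool call to move; the robot and the scene stay as the last step left them, time stands still between calls to the robot, and variables do not carry over. Pictures are saved under pics/ and viewed, at most 10 in all, crops included, and the job is handed in when it is done.

Besides the shell and the picture viewer there is one more tool, called as name(argument=value, ...) on one line, values as JSON. send_rows: Moves the arm, as the interface text tells. Its arguments: {"type":"object","properties":{"moves":{"type":"string"},"newtons":{"type":"number"}},"required":["moves"]}

```bash
mkdir -p pics; cat > h.py <<'E'
import numpy as np,cv2
from plant import ctrl
def cam(n,save=None):
    c=ctrl.read_camera(n)
    if save: cv2.imwrite('pics/'+save,c['image'][:,:,::-1])
    return c
def ray(c,u,v):
    f=240/np.tan(np.radians(c['fovy'])/2)
    E=np.array(c['extrinsics']);d=E[:3,:3]@np.array([(u-c['cx'])/f,-(v-c['cy'])/f,-1])
    return E[:3,3],d
def onplane(c,u,v,z):
    o,d=ray(c,u,v);return o+d*(z-o[2])/d[2]
E
python3 - <<'E'
from h import *
for n in('top','scene'):
    c=cam(n,n+'1.png');print(n,{k:v for k,v in c.items() if k!='image'})
print(ctrl.get_state())
E
```

```text
top {'fovy': 45.70572491589164, 'cx': 322.65903087723143, 'cy': 231.3315908194076, 'extrinsics': array([[-0.01570081,  0.99850595, -0.05233883,  0.51598883],
       [-0.99975152, -0.01484895,  0.01662526, -0.04504471],
       [ 0.01582325,  0.05258685,  0.99849099,  1.49718491],
       [ 0.        ,  0.        ,  0.        ,  1.        ]])}
scene {'fovy': 57.60911407201189, 'cx': 320.48550715004217, 'cy': 242.7727750045894, 'extrinsics': array([[-0.8519133 , -0.35165896,  0.388046  ,  0.95218502],
       [ 0.52348895, -0.59201977,  0.61275762,  0.5497034 ],
       [ 0.0142492 ,  0.72515417,  0.6884391 ,  0.74315792],
       [ 0.        ,  0.        ,  0.        ,  1.        ]])}
{'time': 0.1, 'qpos': array([-1.41099614e+00,  2.87110160e-01,  1.57807926e+00,  1.53759117e-05,
        1.27860359e+00, -1.49998742e-01]), 'dq': array([ 5.35496204e-04, -2.42914569e-03, -3.86197588e-03,  1.17997734e-03,
        8.29448818e-05, -3.18940552e-04]), 'joint_efforts': array([ 8.49088701e-04, -4.07296121e+01, -2.93699616e+01, -1.48774593e-04,
        3.40686951e-03,  2.64745717e-05]), 'eef_pos': array([ 0.20572363, -0.64227289,  0.24403707]), 'tcp_rot': array([ 9.88026792e-01,  1.54278476e-01,  1.96794175e-06, -1.10019769e-03]), 'contact_force': array([-1.01110246,  0.04370511,  0.40352797]), 'wrist_torque': array([-0.01455412, -0.03397065,  0.04177513]), 'finger_force': 0.0, 'opening': 0.9992108965566444}
```

View pics/top1.png

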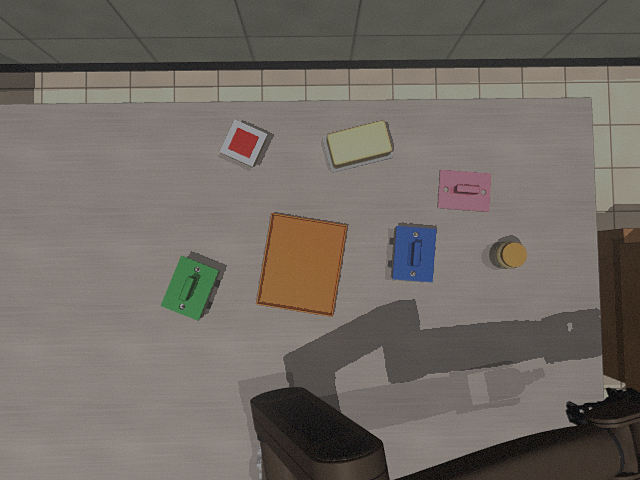

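View pics/scene1.png

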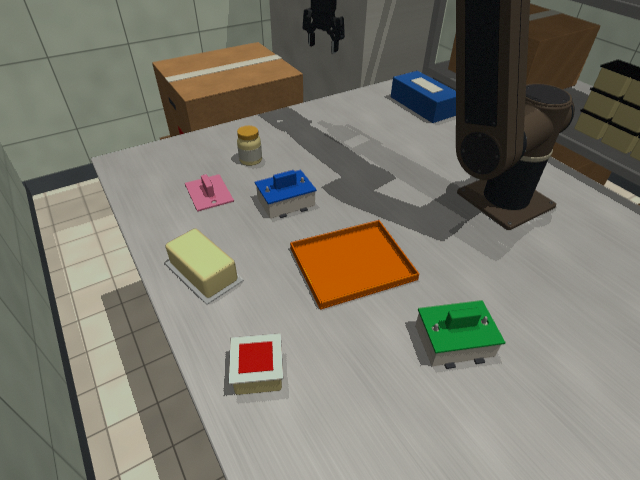

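The top view shows the blue cover at about (414,253) with its rib running along the image's vertical, the orange tray at (303,264), and the green cover at (190,287). The pink look-alike is at (465,190).

```bash
cat >> h.py <<'E'
def rect(c,col,z):
    h=cv2.cvtColor(c['image'],cv2.COLOR_RGB2HSV)
    r={'blue':((105,120,50),(125,255,255)),'orange':((8,170,90),(18,255,255))}[col]
    m=cv2.inRange(h,*map(np.array,r))
    cs,_=cv2.findContours(m,cv2.RETR_EXTERNAL,cv2.CHAIN_APPROX_NONE)
    k=max(cs,key=cv2.contourArea)
    p=np.array([onplane(c,u,v,z)[:2] for u,v in k[:,0]])*1000
    return cv2.minAreaRect(p.astype(np.float32)),k[:,0].mean(0)
E
python3 - <<'E'
from h import *
from scipy.spatial.transform import Rotation as R
c=cam('top')
print(rect(c,'blue',.055),rect(c,'orange',.022))
s=ctrl.get_state();print(R.from_quat(s['tcp_rot']).as_matrix().round(4))
E
```

```text
(((531.629150390625, -299.99810791015625), (101.49048614501953, 134.74600219726562), 84.4761962890625), array([414.        , 253.54444444])) (((459.17620849609375, -101.96935272216797), (5.169511795043945, 10.298677444458008), 89.03483581542969), array([336.08333333, 282.66666667]))
[[ 9.524e-01  3.049e-01 -3.000e-04]
 [ 3.049e-01 -9.524e-01  1.900e-03]
 [ 3.000e-04 -1.900e-03 -1.000e+00]]
```

send_rows(moves="0 0 0 1 -0.56 0 1;0 0 0 1 -0.56 0 1;0 0 0 1 -0.56 0 1;0 0 0 1 -0.56 0 1;0 0 0 1 -0.56 0 1")

```text
time: 0.78
eef_pos: [0.3639, -0.4728, 0.245]
tcp_rot: [0.988, 0.156, 0.0, -0.0]
contact_force: [-0.6, -0.2, 0.6]
opening: 1.002
finger_force: 0.0
```

send_rows(moves="0 0 0.065 1 -0.56 0.1 1;0 0 0.065 1 -0.56 0.1 1;0 0 0.065 1 -0.56 0.1 1;0 0 0.065 1 -0.56 0.1 1;0 0 0.065 1 -0.56 0.1 1;0 0 0.065 1 -0.56 0.1 1;0 0 0.065 1 -0.56 0.1 1")

```text
time: 1.65
eef_pos: [0.5176, -0.3092, 0.2254]
tcp_rot: [0.999, -0.05, -0.0, 0.0]
contact_force: [0.6, 0.4, -0.7]
opening: 0.998
finger_force: 0.0
```

```bash
python3 - <<'E'
from h import *
from scipy.spatial.transform import Rotation as R
c=cam('wrist','w1.png');print(rect(c,'blue',.055))
c=cam('top','top2.png')
h=cv2.cvtColor(c['image'],cv2.COLOR_RGB2HSV);print(h[264,303],h[240,303],h[290,303],h[250,345])
s=ctrl.get_state();print(s['time'],s['eef_pos'],R.from_quat(s['tcp_rot']).as_matrix().round(4))
E
```

```text
(((529.8982543945312, -300.6488952636719), (102.09891510009766, 135.83090209960938), 84.45181274414062), array([299.60884354, 204.2755102 ]))
[ 15 156 157] [ 14 161 157] [ 16 163 153] [ 15  21 146]
1.75 [ 0.51772608 -0.30892635  0.22548261] [[ 9.949e-01 -1.006e-01  1.000e-04]
 [-1.006e-01 -9.949e-01 -3.000e-04]
 [ 1.000e-04  3.000e-04 -1.000e+00]]
```

View pics/w1.png

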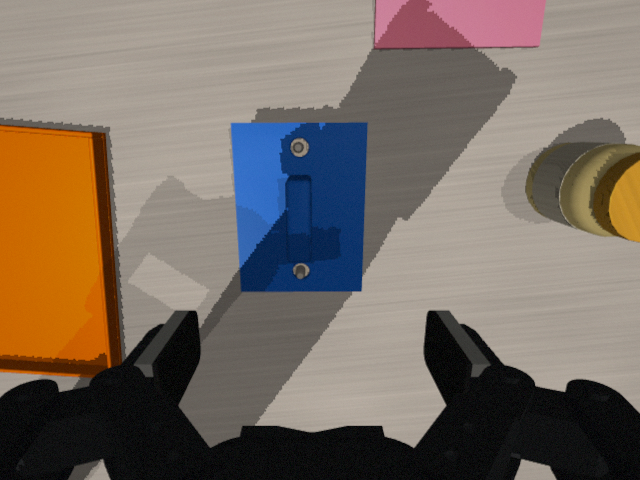

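The wrist view confirms the blue cover seated on its pins, with the rib at about (299,218) and the pins at (299,147) and (301,270). I'll go down and close on the rib.

send_rows(moves="0 0 0 0.06 -0.05 0.25 1;0 0 0 0.06 -0.05 0.5 1;0 0 0 0.06 -0.05 0.65 1;0 0 0 0.06 -0.05 0.735 1;0 0 0 0.06 -0.05 0.735 1;0 0 0 0.06 -0.05 0.735 -1;0 0 0 0.06 -0.05 0.735 -1;0 0 0 0.06 -0.05 0.735 -1;0 0 0 0.06 -0.05 0.735 -1;0 0 0 0.06 -0.05 0.735 -1;0 0 0 0.06 -0.05 0.735 -1;0 0 0 0.06 -0.05 0.735 -1", newtons=60)

```text
time: 3.25
eef_pos: [0.532, -0.2993, 0.0794]
tcp_rot: [0.999, -0.049, 0.001, 0.001]
contact_force: [-0.3, 0.3, 5.3]
opening: 0.2
finger_force: 59.7
```

```bash
python3 - <<'E'
from h import *
h=cv2.imread('pics/top1.png');c=cam('top');c['image']=h[:,:,::-1].copy()
hs=cv2.cvtColor(c['image'],cv2.COLOR_RGB2HSV)
m=cv2.inRange(hs,np.array((8,120,60)),np.array((20,255,255)))
cs,_=cv2.findContours(m,cv2.RETR_EXTERNAL,cv2.CHAIN_APPROX_NONE)
k=max(cs,key=cv2.contourArea)
print(cv2.minAreaRect(np.array([onplane(c,u,v,.022)[:2] for u,v in k[:,0]],np.float32)*1000))
s=ctrl.get_state();print(s)
E
```

```text
((509.1524963378906, -13.4041748046875), (199.74322509765625, 239.48155212402344), 79.81680297851562)
{'time': 3.3, 'qpos': array([-6.78469532e-01,  3.30938465e-01,  1.84928110e+00, -4.90253849e-05,
        9.59596617e-01,  9.90886202e-01]), 'dq': array([ 0.00033775, -0.00120572, -0.00012913, -0.00068596, -0.00145282,
       -0.00152749]), 'joint_efforts': array([ 1.43356528e-01, -3.44712496e+01, -2.23507476e+01,  7.03630596e-02,
       -5.40608203e-02,  3.41588988e-03]), 'eef_pos': array([ 0.53200336, -0.29927517,  0.07937475]), 'tcp_rot': array([ 9.98786299e-01, -4.92457089e-02,  7.06322298e-04,  5.38959192e-04]), 'contact_force': array([-0.24755196,  0.20042956,  5.33332855]), 'wrist_torque': array([-0.05888906,  0.01775344,  0.03196325]), 'finger_force': 59.68423247337341, 'opening': 0.20181319661533043}
```

send_rows(moves="0 0 0 0 0 -0.05 -1;0 0 0 0 0 -0.1 -1;0 0 0 0 0 -0.15 -1;0 0 0 0 0 -0.2 -1;0 0 0 0 0 -0.3 -1;0 0 0 0 0 -0.4 -1;0 0 0 0 0 -0.45 -1;0 0 0 0 0 -0.45 -1;0 0 0 0 0 -0.45 -1")

```text
time: 4.42
eef_pos: [0.531, -0.2985, 0.1676]
tcp_rot: [0.999, -0.049, -0.001, -0.0]
contact_force: [-0.1, -0.7, -1.4]
opening: 0.2
finger_force: 58.7
```

```bash
python3 - <<'E'
from h import *
from scipy.spatial.transform import Rotation as R
c=cam('wrist','w2.png')
s=ctrl.get_state();M=R.from_quat(s['tcp_rot']).as_matrix()
print(s['eef_pos'],s['opening'],s['contact_force'],s['wrist_torque'])
print(M.T@(np.array([.5092,-.0134,s['eef_pos'][2]])-s['eef_pos'])/.2)
print(rect(c,'blue',s['eef_pos'][2]-.0215))
E
```

```text
[ 0.53088577 -0.29839522  0.16728111] 0.1980542108286462 [-0.02384193  0.25460471 -1.88077269] [ 0.03137745 -0.01159374 -0.05830211]
[-0.24819772 -1.40737628  0.0018843 ]
(((530.8580322265625, -298.1601867675781), (100.6687240600586, 132.87246704101562), 84.36000061035156), array([311.51043339, 277.929374  ]))
```

View pics/w2.png

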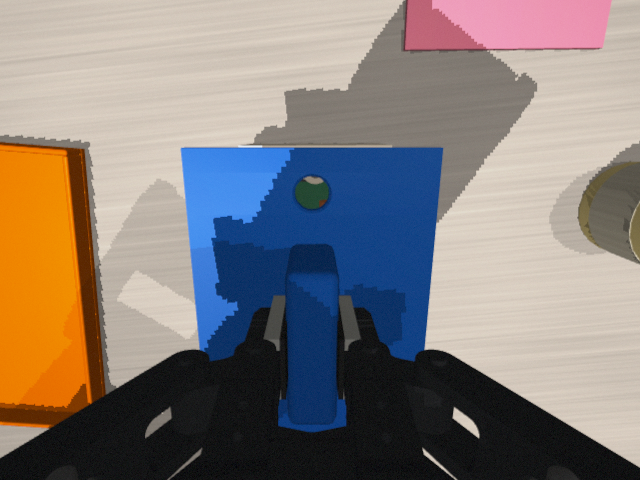

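The cover is in the grip, held level and clear of the pins: its hole is at (312,193) and the rib sits between the pads at (312,330). Next I carry it over the tray.

send_rows(moves="0 0 0.003 -0.02 -0.1 0 -1;0 0 0.006 -0.06 -0.3 0 -1;0 0 0.012 -0.11 -0.55 0 -1;0 0 0.012 -0.16 -0.8 0 -1;0 0 0.012 -0.2 -0.95 0 -1;0 0 0.012 -0.2 -1 0 -1;0 0 0.012 -0.2 -1 0 -1")

```text
time: 5.35
eef_pos: [0.5114, -0.0957, 0.168]
tcp_rot: [0.996, -0.086, -0.0, 0.0]
contact_force: [0.4, -1.2, -1.1]
opening: 0.196
finger_force: 58.9
```

```bash
python3 - <<'E'
from h import *
from scipy.spatial.transform import Rotation as R
c=cam('wrist','w3.png')
s=ctrl.get_state();M=R.from_quat(s['tcp_rot']).as_matrix()
print(M.T@(np.array([.5092,-.0134,.0334])-s['eef_pos'])/.2,s['eef_pos'],s['opening'])
E
```

```text
[-0.08328421 -0.4070035   0.67371717] [ 0.5115265  -0.09639221  0.16818204] 0.20012109883536564
```

send_rows(moves="0 0 0 -0.04 -0.2 0 -1;0 0 0 -0.08 -0.36 0 -1;0 0 0 -0.08 -0.41 0 -1;0 0 0 -0.08 -0.41 0 -1;0 0 0 -0.08 -0.41 0.1 -1;0 0 0 -0.08 -0.41 0.25 -1;0 0 0 -0.08 -0.41 0.38 -1;0 0 0 -0.08 -0.41 0.48 -1;0 0 0 -0.08 -0.41 0.53 -1;0 0 0 -0.08 -0.41 0.53 -1;0 0 0 -0.08 -0.41 0.53 -1")

```text
time: 6.78
eef_pos: [0.5106, -0.0128, 0.0633]
tcp_rot: [0.996, -0.087, 0.001, 0.0]
contact_force: [0.3, -0.6, -1.2]
opening: 0.199
finger_force: 59.1
```

```bash
python3 - <<'E'
from h import *
c=cam('wrist','w4.png');c=cam('scene','s4.png')
s=ctrl.get_state();print(s['eef_pos'],s['contact_force'],(s['eef_pos'][2]-.0334)/.2)
E
```

```text
[ 0.51059277 -0.01259939  0.06341891] [-0.58463303 -0.14078887 -0.48772199] 0.15009455959157023
```

View pics/s4.png

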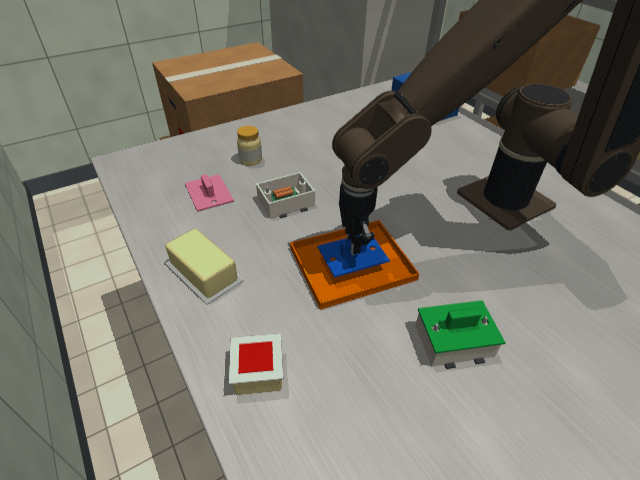

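The cover hangs level at (355,255), centred over the tray with room all round. I'll lower it gently until it touches.

send_rows(moves="0 0 0 0 0 0.04 -1;0 0 0 0 0 0.08 -1;0 0 0 0 0 0.11 -1;0 0 0 0 0 0.125 -1;0 0 0 0 0 0.135 -1;0 0 0 0 0 0.14 -1;0 0 0 0 0 0.145 -1;0 0 0 0 0 0.145 -1")

```text
time: 7.88
eef_pos: [0.5099, -0.0123, 0.0335]
tcp_rot: [0.996, -0.087, 0.0, 0.0]
contact_force: [-0.6, -0.3, -1.8]
opening: 0.202
finger_force: 59.1
```

send_rows(moves="0 0 0 0 0 0.004 -1;0 0 0 0 0 0.008 -1;0 0 0 0 0 0.008 -1")

```text
time: 8.25
eef_pos: [0.5099, -0.0123, 0.0334]
tcp_rot: [0.996, -0.087, -0.0, 0.0]
contact_force: [-5.4, 0.5, 9.2]
opening: 0.201
finger_force: 60.8
```

The force shows the cover touching the floor, so I'll let go and retreat straight up.

send_rows(moves="0 0 0 0 0 0.005 -0.3;0 0 0 0 0 0.005 0.2;0 0 0 0 0 0.005 0.5;0 0 0 0 0 0.005 0.5;0 0 0 0 0 0.005 0.5;0 0 0 0 0 -0.1 0.5;0 0 0 0 0 -0.3 0.5;0 0 0 0 0 -0.5 0.5;0 0 0 0 0 -0.75 0.5;0 0 0 0 0 -0.9 0.5;0 0 0 0 0 -0.9 0.5")

```text
time: 9.62
eef_pos: [0.5114, -0.0126, 0.2149]
tcp_rot: [0.996, -0.087, 0.003, 0.0]
contact_force: [0.1, 0.6, -0.7]
opening: 0.751
finger_force: 0.0
```

```bash
python3 - <<'E'
from h import *
c=cam('wrist');print(rect(c,'blue',.009))
c=cam('scene','s5.png');s=ctrl.get_state();print(s['eef_pos'],s['opening'],s['finger_force'],s['time'])
E
```

```text
(((508.65234375, -11.852821350097656), (101.52619934082031, 134.5584259033203), 80.0456771850586), array([311.83204633, 215.7972973 ]))
[ 0.5092104  -0.01217719  0.21080303] 0.7522165819149277 0.0 9.725
```

View pics/s5.png

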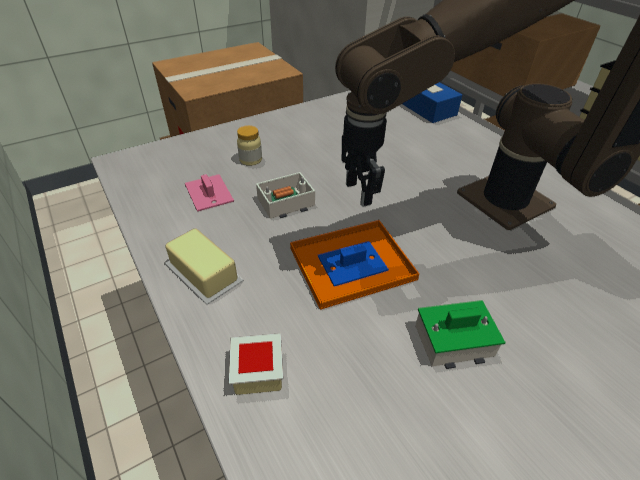

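The cover lies flat in the tray at (353,262) with its grip up. The green cover is still on, and the gripper is clear.

```bash
python3 -c "
from plant import ctrl
print(ctrl.sign_off())"
```

```text
the job is handed in; nothing more can be done
None
```

The blue cover is off its logger and lies flat, grip upwards, on the orange tray's floor with the gripper clear; the green cover is still on, and the job was handed in at about 10 s.

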